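# Empty the nutmegs from the leaning glass and stand it on the scale

## Task

Take the eight-sided glass out of its slanted wooden rest and tip all four nutmegs out of it into the steel strainer. Then stand the empty glass upright near the middle of the kitchen scale's pan, lowering it gently so that the pan is never pushed down hard, and let go. Do not push the strainer away, and leave the herb jar, the paper-filter box and the amber bottle where they are.

Things in the scene. Friction and masses are not known exactly. Their poses are not given: they have to be found in the camera images.
- glass: open eight-sided clear drinking glass, straight walls 3.25 mm, 62 mm across flats, 100 mm tall, 0.2 to 0.36 kg empty. Origin: centre of its underside; z along its axis to the mouth; x, y normal to flat faces. Starts leaning 30 deg, mouth towards the rest's y, its x level and parallel to the rest's x. The faces normal to its x stand free for fingers from 20 mm above its base up
- glass_mouth (a point): centre of the glass's mouth, 100 mm along its z from its origin
- rest: fixed slanted wooden rest, foot 88 x 130 mm: a ramp sloping 30 deg under the glass, a wall on the low (+y) side reaching 45 mm up along the glass, cheeks 12 mm high at +-x. Origin: centre of its underside on the table, z up. The glass's base centre rests 34 mm above it; lift it out along its own axis
- strainer: steel straining funnel, round, 174 mm across at its rim, standing on a squat glass; one heavy loose piece (1 kg), rim 118 mm above the table. Closed flat bottom (64 mm wide outside) at 54 mm, sloping sides. Origin: centre of its underside on the table, z up. A thin wire loop handle sticks out 40 mm beyond the rim along its +x
- nutmeg0: a brown whole nutmeg, 25 mm thick and 27 mm long, 14 g, nearly round; rolls easily. Origin at its centre. It starts inside the glass
- nutmeg1: a brown whole nutmeg, 25 mm thick and 27 mm long, 14 g, nearly round; rolls easily. Origin at its centre. It starts inside the glass
- nutmeg2: a brown whole nutmeg, 25 mm thick and 27 mm long, 14 g, nearly round; rolls easily. Origin at its centre. It starts inside the glass
- nutmeg3: a brown whole nutmeg, 25 mm thick and 27 mm long, 14 g, nearly round; rolls easily. Origin at its centre. It starts inside the glass
- scale: fixed white kitchen scale, 190 (x) x 160 (y) mm; body 34 mm high. Origin: centre of its underside on the table, z up. The pan sits on its middle
- pan_top (a point): centre of the upper face of the scale's round steel pan, 130 mm across; 55 mm above the table when unloaded
- pan (a joint): how far the pan is pressed down, in m: 0 unloaded, 0.015 at its stop. Spring about 0.8 N per mm after 0.1 N (2.5 to 4.5 mm under the empty glass); pressing it past 0.011 (about 9 N in all) overloads it
- herb_jar: bystander: closed glass jar of herbs, 96 mm across, 130 mm tall, loose. Origin: centre of underside
- filter_box: bystander: flat cardboard box of paper filters, 110 (x) x 170 (y) x 28 mm, loose. Origin: centre of underside
- amber_bottle: bystander: amber bottle with black cap, 56 mm across, 125 mm tall, loose. Origin: centre of underside
Mind the look-alikes: they are no part of the job. What is shaped like the glass but blue, red or yellow is not meant.

How it is judged:
By the outcome, as a careful person would: the job done as asked, in the order asked, and still so for the second after the job is handed in, with the robot touching nothing.
It also fails if it takes over 61 s, if anything falls off the work surface, if the arm or the gripper's body presses on something with over 40 N, if the wrist force passes 120 N, or if a joint passes its speed limit or range.

## Robot

A 6-joint arm with a two-finger parallel gripper is mounted at the origin on the work surface. World frame = base frame: x ahead of the robot, y to its left, z up, the work surface at z = 0. Lengths are in m, angles in rad, forces in N, time in s.
With the tool pointing down it reaches from about 0.35 to 0.975 m from the base axis. Payload 7.1 kg.
Tool frame: the origin (TCP) lies midway between the tips of the shut fingers; the grasp point (between the pads) lies 19 mm behind it; z points along the fingers, y is the line along which they close (so a half turn about z gives the same grasp; the last joint's range is limited). The gripper opens to 88 mm and grips with 3 to 60 N. Pads are 20 mm wide; open, the fingers measure 115 mm over their backs; the gripper's body (75 mm by 178 mm) begins 61 mm behind the grasp point.
Start: joints at [-1.257, 0.423, 1.63, -0, 1.089, -0.019], TCP at [0.204, -0.591, 0.223] pointing down, gripper open.
Joint ranges: [-3, 3], [-0.9, 2.11], [0.09, 2.58], [-1.31, 4.45], [0.11, 2.69], [-2.54, 2.54]. Speed limits (rad/s): [2.39, 2.39, 3.01, 3.14, 3.14, 3.14].

## Interface

Orientations are given as a 3x3 rotation matrix whose columns are the frame's x, y, z axes.
In Python, from bench import read_state, eyes, order gives the robot as it stands.
- The arm moves only by the tool play_rows, never from a script. Its argument "rows" is a list of rows, each a list of 7 numbers: the shift along the world's x, y, z in mm, then the turn, a rotation vector about the world's x, y, z in degrees, then the opening in per cent of the stroke, from 0 (shut) to 100 (fully open). In form: [[tx, ty, tz, rx, ry, rz, fingers], ...]. A call has 1 to 8 rows; each row shifts and turns the commanded pose from where the row before left it; what a row does not reach is not made up. A row lasts 1/8 s, in which the tool goes at most 62.5 mm and 10.7 degrees, less where a joint would pass 70% of its speed; a pose out of reach is approached as far as the arm can. A call is refused whole if a number of a shift passes 62.5 or a number of a turn 10.7, either way. A call with a gripper value outside its range is refused whole. The fingers move at their own pace and stop on an object; "force" is the grip in N (left out, the last holds). Time passes only in rows, so rows that do not move let the fingers close. It gives the time, the measured TCP pose, the force, the opening and the grip force at its end, in the units of the state.
- read_state(): the state, without advancing time (a new reading comes with each control period).
- eyes.grab_frame(name): name is "scene" or "top" or "wrist"; returns a dict with "pixels" (480x640x3 uint8, blue, green, red), "z_map" (480x640 float32, m along the optical axis (not along the pixel's ray), 0 where there is no reading), "mtx" (3x3 intrinsics, pixels), "R" (3x3) and "t" (3): a world point X has camera coordinates R X + t; the wrist camera has in their place "T_tool_cam" (4x4, takes a point from camera to tool coordinates, whose origin is the TCP and whose axes are the flange's). Camera axes: x right, y down, z forward; pixel columns grow to the right and rows downward; lengths in m; the calibration is good to about 2 mm. A picture is of the moment at which its call begins: read the wrist's pose just before it.
- order.close_job(): hands the job in; it is judged then, once.
The state is a dict: "time": time; "qpos": joint angles; "joint_velocities": joint speeds; "joint_torque": joint torques, N m; "tool_pos": TCP position; "tool_rot": TCP orientation; "force": force on the tool from outside, world axes, zero at the start; "wrist_torque": the same for the moment, N m; "width": finger opening in m; "gripper_force": force on a finger pad.
Only numpy, scipy, OpenCV 4.12 (cv2) and the standard library are available. Lean on these libraries where they do the work, as an engineer would, in place of code of your own. Each camera call takes 0.05 s, during which the arm holds its last target. There are 200 camera calls.

## Working session

There is one attempt and no reset: what is moved stays moved. The work goes in short steps, Python scripts to look and compute and a tool call to move; the robot and the scene stay as the last step left them, time stands still between calls to the robot, and variables do not carry over. Pictures are saved under pics/ and viewed, at most 10 in all, crops included, and the job is handed in when it is done.

Besides the shell and the picture viewer there is one more tool, called after "Request:" as name(argument=value, ...), one argument or row to a line, values as JSON. play_rows: Moves the arm, as the interface text tells. Its arguments: {"type":"object","properties":{"rows":{"type":"array","items":{"type":"array","items":{"type":"number"}}},"force":{"type":"number"}},"required":["rows"]}

```bash
ls; mkdir -p pics
cat > h.py <<'E'
import numpy as np, cv2
from bench import read_state, eyes, order
def cloud(name):
    s=read_state(); f=eyes.grab_frame(name); z=f["z_map"]; K=f["mtx"]
    v,u=np.mgrid[:480,:640]
    P=np.stack([(u-K[0,2])/K[0,0]*z,(v-K[1,2])/K[1,1]*z,z],-1)
    if "R" in f: W=(P-f["t"])@f["R"]
    else:
        T=f["T_tool_cam"]; W=(P@T[:3,:3].T+T[:3,3])@np.array(s["tool_rot"]).T+s["tool_pos"]
    W[z==0]=np.nan
    return f,W
E
python3 - <<'E'
from h import *
for n in("top","scene"):
    f,W=cloud(n); cv2.imwrite(f"pics/{n}0.png",f["pixels"]); np.save(n+".npy",W)
    print(n,f["R"].round(3).tolist(),f["t"])
s=read_state();print(s["time"],np.round(s["tool_rot"],3))
E
```

```text
pics
top [[-0.018, -0.999, -0.028], [-0.989, 0.022, -0.147], [0.147, 0.025, -0.989]] [-0.06852404  0.55397644  1.12797749]
scene [[0.129, 0.992, 0.018], [0.673, -0.074, -0.736], [-0.729, 0.107, -0.676]] [ 4.21378852e-05 -3.09668011e-01  1.42822528e+00]
0.1 [[ 0.945  0.327 -0.   ]
 [ 0.327 -0.945  0.001]
 [ 0.    -0.001 -1.   ]]
```

View pics/top0.png

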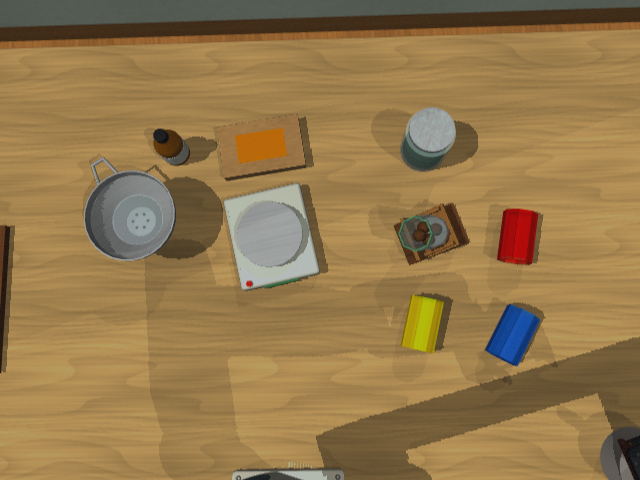

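View pics/scene0.png

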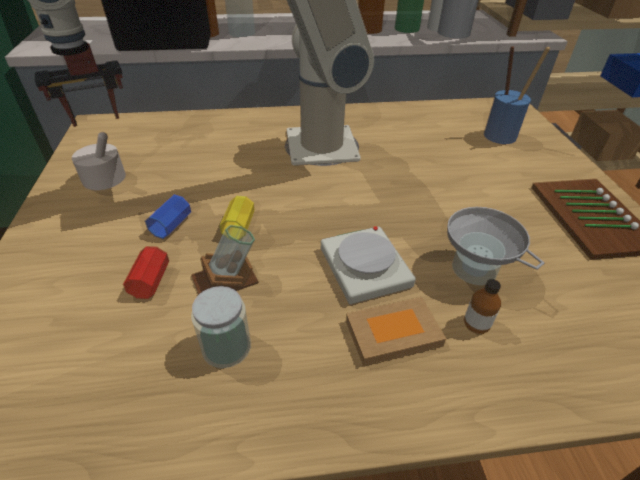

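The top view shows the strainer at (130,215) with its handle up-left, the pan at (270,233), and the rest with the clear glass at about (430,233), mouth leaning left (+y). The jar is at (430,138), and yellow, blue and red decoys lie around the glass. Next I'll measure these.

```bash
cat > m.py <<'E'
from h import *
W=np.load("top.npy")
def box(u0,u1,v0,v1,zl,zh):
    P=W[v0:v1,u0:u1].reshape(-1,3); return P[(P[:,2]>zl)&(P[:,2]<zh)]
def rep(n,P): 
    (c,sz,a)=cv2.minAreaRect((P[:,:2]*1000).astype(np.float32)); print(n,len(P),np.round(c),np.round(sz),round(a,1),"z",P[:,2].min().round(3),P[:,2].max().round(3))
rep("strainer rim",box(75,185,165,270,.108,.13)); 
def circ(P):
    A=np.c_[P[:,:2],np.ones(len(P))];x=np.linalg.lstsq(A,(P[:,:2]**2).sum(1),rcond=None)[0];return x[:2]/2,(x[2]+(x[:2]**2).sum()/4)**.5
P=box(75,185,170,270,.114,.13);print("rim",circ(P))
P=box(225,320,185,290,.048,.07);rep("pan",P)
rep("scale",box(220,325,180,295,.025,.042))
rep("jar",box(400,460,105,175,.12,.14))
rep("box",box(210,315,110,185,.02,.04))
rep("bottle",box(150,192,125,168,.1,.14))
rep("rest low",box(390,470,200,268,.004,.2))
rep("yellow",box(400,445,290,355,.01,.09))
rep("red",box(495,540,205,268,.01,.09))
# height map of rest
for v in range(202,266,4): print(v,[ (int(x*1000) if x==x else -1) for x in W[v,392:472:4,2]])
for p in [(395,222),(410,264),(468,242),(452,205)]: print(p,W[p[1],p[0]].round(3))
f=eyes.grab_frame("top");c=f["pixels"][195:275,385:475];cv2.imwrite("pics/c1.png",cv2.resize(c,None,fx=6.6,fy=6.6,interpolation=2))
f=eyes.grab_frame("scene");c=f["pixels"][215:305,185:265];S=cv2.resize(c,None,fx=6.6,fy=6.6,interpolation=2);cv2.imwrite("pics/c2.png",S)
E
python3 m.py
```

```text
strainer rim 897 [600. 284.] [174. 180.] 84.4 z 0.108 0.124
rim (array([0.59724881, 0.2847729 ]), np.float64(0.0853540087095643))
pan 3340 [564.  27.] [128. 129.] 5.6 z 0.049 0.063
scale 4086 [562.  27.] [195. 160.] 12.0 z 0.025 0.042
jar 1656 [ 743. -288.] [85. 85.] 87.9 z 0.12 0.138
box 4309 [733.  45.] [152. 170.] 7.9 z 0.02 0.037
bottle 211 [748. 227.] [27. 27.] 80.2 z 0.1 0.129
rest low 3067 [ 565. -296.] [162. 139.] 88.2 z 0.004 0.14
yellow 1777 [ 384. -268.] [ 63. 100.] 76.1 z 0.018 0.068
red 1836 [ 551. -463.] [ 64. 100.] 79.2 z 0.01 0.069
202 [2, 3, 2, 1, 2, 0, 0, 0, 2, -1, -2, -2, 1, 2, 0, 7, 0, -1, 0, 5]
206 [4, 1, -3, 1, 1, 3, -1, 2, 0, 6, 5, 47, 49, 44, 10, 10, 3, 0, 0, -1]
210 [1, 2, 2, 0, 0, -2, -4, 5, -2, 39, 55, 56, 49, 53, 12, 8, 0, 3, 1, 1]
214 [1, 0, 4, 0, 0, 1, 0, 40, 47, 63, 50, 40, 47, 51, 6, 7, 10, 3, 1, 2]
218 [0, 0, 3, 52, 122, 114, 97, 132, 129, 116, 96, 79, 59, 47, 55, 10, 7, 4, -1, 2]
222 [3, 1, 6, 111, 90, 75, 56, 55, 55, 133, 117, 96, 79, 59, 53, 5, 8, 4, 1, 2]
226 [0, 8, 11, 104, 83, 69, 45, 59, 61, 134, 124, 107, 85, 67, 52, 52, 10, 9, 3, 3]
230 [1, 4, 107, 90, 73, 50, 71, 73, 53, 49, 130, 111, 97, 73, 54, 51, 9, 9, 8, 0]
234 [1, 2, 108, 90, 74, 55, 74, 72, 70, 55, 134, 110, 90, 67, 52, 51, 45, 10, 8, 1]
238 [2, 2, 108, 98, 81, 63, 71, 74, 63, 60, 124, 99, 80, 54, -1, 47, 54, 4, 7, -1]
242 [0, -1, 0, 103, 87, 67, 55, 34, 49, 129, 114, 93, 68, 41, 47, -1, 49, 11, 8, 0]
246 [2, 1, 2, 104, 108, 99, 86, 74, 126, 112, 77, 37, 44, 44, 45, 49, 18, 1, -1, -1]
250 [0, -2, 0, 3, 9, 52, 115, 42, 21, 23, -1, 43, 31, 37, 1, 0, 3, 3, 0, 1]
254 [1, 2, -1, 2, 13, 13, 55, 48, 29, 24, 25, 5, 0, -1, 5, 0, 1, 2, 1, 1]
258 [-4, 0, 1, 1, 7, 10, 60, 53, 28, 0, 0, 3, 1, 1, 1, 0, 0, 2, 2, -2]
262 [4, 0, 2, 1, 0, 11, 0, -1, 0, 0, 1, 2, 0, 0, -1, -1, -3, 7, 4, -1]
(395, 222) [ 0.59  -0.226  0.003]
(410, 264) [nan nan nan]
(468, 242) [ 0.546 -0.373 -0.001]
(452, 205) [ 0.621 -0.342  0.012]
```

View pics/c1.png

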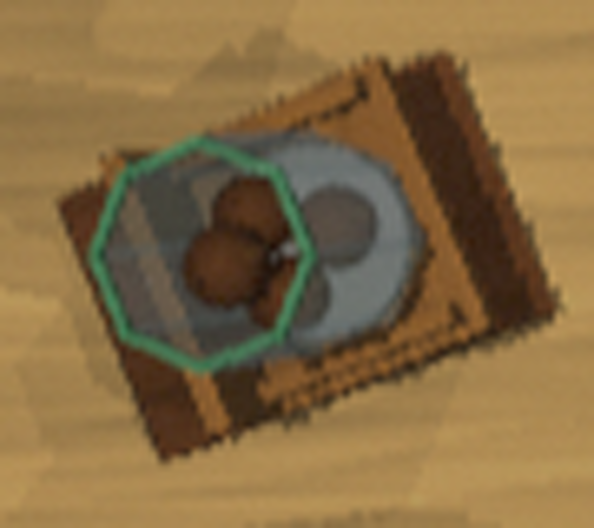

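View pics/c2.png

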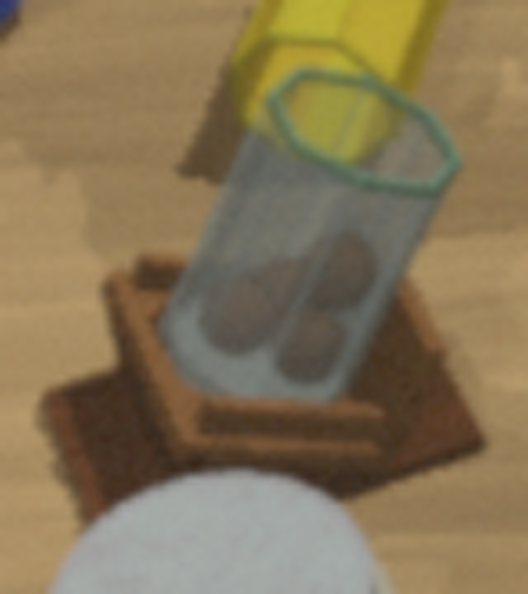

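The crops show the rest's foot corners at crop (60,203), (163,460), (560,315) and (445,55), and the mouth octagon centred near (203,253). The nutmegs sit at the low side.

```bash
cat > m2.py <<'E'
from h import *
f=eyes.grab_frame("top");K,R,t=f["mtx"],f["R"],f["t"]
def ray(u,v,z):
    d=R.T@np.linalg.solve(K,[u,v,1]); o=-R.T@t; return o+d*(z-o[2])/d[2]
def crop(p,z): return ray(385+(p[0]+.5)/6.6-.5,195+(p[1]+.5)/6.6-.5,z)*1000
C=np.array([crop(p,.01) for p in[(60,203),(163,460),(560,315),(445,55)]]);print(C.round(),C.mean(0).round())
y=(C[0]+C[1]-C[2]-C[3]);y/=np.linalg.norm(y);print("resty",y,np.degrees(np.arctan2(y[1],y[0])))
x=(C[1]+C[2]-C[0]-C[3]);print(np.degrees(np.arctan2(x[1],x[0])))
M=np.array([crop(p,.1206) for p in[(92,255),(127,180),(200,140),(280,172),(313,250),(282,340),(203,370),(123,330)]]);print("mouth",M.round(),M.mean(0).round())
print("base from mouth",(M.mean(0)-50*y).round())
E
python3 m2.py
```

```text
[[ 582. -222.   10.]
 [ 502. -251.   10.]
 [ 544. -374.   10.]
 [ 626. -343.   10.]] [ 563. -297.   10.]
resty [-0.33272705  0.94302318  0.        ] 109.43437995419514
-159.85895469104364
mouth [[ 548. -220.  121.]
 [ 569. -231.  121.]
 [ 580. -251.  121.]
 [ 570. -273.  121.]
 [ 548. -282.  121.]
 [ 523. -272.  121.]
 [ 515. -250.  121.]
 [ 527. -228.  121.]] [ 548. -251.  121.]
base from mouth [ 564. -298.  121.]
```

Request:
play_rows(
  rows=[
    [30,20,5,0,0,4,100],
    [30,20,5,0,0,4,100],
    [30,20,5,0,0,4,100],
    [30,20,5,6,3,4,100],
  ],
)

```text
time: 0.75
tool_pos: [0.3242, -0.5088, 0.2433]
tool_rot: [[0.818, 0.573, -0.057], [0.576, -0.811, 0.105], [0.014, -0.119, -0.993]]
force: [0.9, -0.1, 0.2]
width: 0.0878
gripper_force: 0.0
```

```bash
cat > log.py <<'E'
from h import *
import json
s=read_state();s={k:np.array(v).tolist() for k,v in s.items()};open("log.jsonl","a").write(json.dumps(s)+"\n");print(s["time"],np.round(s["qpos"],3),np.round(s["tool_pos"],4),np.round(s["tool_rot"],3).tolist())
E
python3 log.py
```

```text
0.75 [-1.026  0.426  1.579  0.006  1.256 -0.071] [ 0.3242 -0.5088  0.2433] [[0.818, 0.573, -0.057], [0.576, -0.811, 0.105], [0.014, -0.119, -0.993]]
```

Request:
play_rows(
  rows=[
    [20,20,0,-8,3,4,100],
    [20,20,0,-8,3,4,100],
    [20,20,0,-8,0,4,100],
  ],
)

```text
time: 1.12
tool_pos: [0.3859, -0.4501, 0.243]
tool_rot: [[0.673, 0.728, -0.133], [0.66, -0.672, -0.337], [-0.335, 0.139, -0.932]]
force: [0.3, -0.0, 0.1]
width: 0.088
gripper_force: 0.0
```

```bash
python3 log.py
```

```text
1.125 [-0.702  0.314  1.799 -0.435  0.952  0.309] [ 0.3859 -0.4501  0.243 ] [[0.673, 0.728, -0.133], [0.66, -0.672, -0.337], [-0.335, 0.139, -0.932]]
```

Request:
play_rows(
  rows=[
    [20,0,20,8,3,8,100],
    [20,0,20,8,3,8,100],
    [20,0,20,8,6,8,100],
    [0,0,0,0,0,0,100],
  ],
)

```text
time: 1.62
tool_pos: [0.4464, -0.4521, 0.3032]
tool_rot: [[0.331, 0.912, -0.244], [0.936, -0.35, -0.036], [-0.118, -0.216, -0.969]]
force: [-0.4, -0.5, -1.0]
width: 0.0877
gripper_force: 0.0
```

```bash
python3 log.py
cat > fk.py <<'E'
import numpy as np, json
from scipy.spatial.transform import Rotation as Ro
from scipy.optimize import least_squares
def rz(a): return Ro.from_euler('z',a)
def ry(a): return Ro.from_euler('y',a)
def fk(q,p):
    # p: d1,a1,L1,L2,off,d6,yaw0
    d1,a1,L1,L2,of,d6,yaw,dy=p
    R=rz(q[0]); x=R.apply([a1,dy,d1]); R=R*ry(q[1]); x=x+R.apply([0,0,L1]); R=R*ry(q[2]); x=x+R.apply([of,0,L2])
    R=R*rz(q[3])*ry(q[4]); R=R*rz(q[5]); x=x+R.apply([0,0,d6]); return x,R*rz(yaw)
Q0=[.35,0,.4,.4,0,.25,0,0]
def load():
    D=[json.loads(l) for l in open("log.jsonl")]
    D.append(dict(qpos=[-1.257,0.423,1.63,0,1.089,-0.019],tool_pos=[.204,-.591,.223],tool_rot=[[.945,.327,0],[.327,-.945,.001],[0,-.001,-1]]))
    return D
def fit():
    D=load()
    def res(p):
        r=[]
        for d in D:
            x,R=fk(d["qpos"],p); r+=list(x-d["tool_pos"])+list((R.as_matrix()-d["tool_rot"]).ravel())
        return r
    s=least_squares(res,Q0); return s.x,np.array(res(s.x)).reshape(-1,12)
if __name__=="__main__":
    p,r=fit();print(p.round(4));print(r.round(3))
E
python3 fk.py
```

```text
1.625 [-0.719  0.446  1.425 -0.19   1.437 -0.325] [ 0.4464 -0.4521  0.3032] [[0.331, 0.912, -0.244], [0.936, -0.35, -0.036], [-0.118, -0.216, -0.969]]
[ 3.0770e-01 -9.0000e-04  5.6550e-01  4.8400e-01  7.5600e-02  3.0920e-01
  1.5707e+00  1.1800e-02]
[[-0.    -0.     0.    -0.     0.     0.     0.     0.    -0.     0.
   0.    -0.   ]
 [ 0.    -0.     0.    -0.     0.    -0.     0.     0.    -0.    -0.
  -0.    -0.   ]
 [-0.    -0.     0.    -0.     0.    -0.     0.     0.     0.     0.
  -0.     0.   ]
 [ 0.     0.    -0.     0.    -0.    -0.    -0.    -0.    -0.001  0.
   0.001  0.   ]]
```

```bash
cat > plan.py <<'E'
from fk import *
from scipy.spatial.transform import Slerp
P,_=fit()
LO=np.array([-3,-.9,.09,-1.31,.11,-2.54])+.03;HI=np.array([3,2.11,2.58,4.45,2.69,2.54])-.03
def err(q,x,R):
    X,Q=fk(q,P); return np.r_[(X-x)*3,(Q*R.inv()).as_rotvec()]
def ik(x,R,q0):
    s=least_squares(err,np.clip(q0,LO+1e-3,HI-1e-3),args=(x,R),bounds=(LO,HI),xtol=1e-10,ftol=1e-10,gtol=1e-10); return s.x,np.abs(s.fun).max()
yr=np.array([-.335,.942,0]);xr=np.array([.942,.335,0]);Z=np.array([0,0,1.])
H=.055
def gripR(gam,sg):  # tool frame in glass frame
    tz=np.array([0,np.sin(gam),-np.cos(gam)]);ty=np.array([sg,0,0.]);return Ro.from_matrix(np.c_[np.cross(ty,tz),ty,tz])
def tcp(o,G,T):  # glass origin, orientation -> tool pose
    R=G*T; return o+G.apply([0,0,H])+.019*R.apply([0,0,1]),R
a=.5*yr+np.cos(np.pi/6)*Z
G0=Ro.from_matrix(np.c_[xr,np.cross(a,xr),a]); o0=np.array([.564,-.298,.034])
def bodylow(x,R):
    return min(x[2]+R.apply([sx*.0375,sy*.089,-l])[2] for sx in(-1,1) for sy in(-1,1) for l in(.08,.2))
def follow(q,poses0,poses1,n):  # glass poses (o,G) interp, T
    pass
E
cat > s1.py <<'E'
from plan import *
qs=json.loads(open("log.jsonl").read().strip().split("\n")[-1])["qpos"]
for gam in (60,75,90):
  for sg in (1,-1):
    T=gripR(np.radians(gam),sg); x,R=tcp(o0,G0,T)
    best=None
    for q4 in (0,1.5,3,-1):
      for q6 in (-1.5,0,1.5):
        s=np.array(qs);s[3]=q4;s[5]=q6;q,e=ik(x,R,s)
        if e<1e-4: print(gam,sg,q.round(2),x.round(3),(R*Ro.from_matrix(json.loads(open("log.jsonl").read().strip().split("\n")[-1])["tool_rot"]).inv()).magnitude().round(2))
E
python3 s1.py | sort -u
```

```text
Traceback (most recent call last):
  File "s1.py", line 10, in <module>
    if e<1e-4: print(gam,sg,q.round(2),x.round(3),(R*Ro.from_matrix(json.loads(open("log.jsonl").read().strip().split("\n")[-1])["tool_rot"]).inv()).magnitude().round(2))
                                                  ^^^^^^^^^^^^^^^^^^^^^^^^^^^^^^^^^^^^^^^^^^^^^^^^^^^^^^^^^^^^^^^^^^^^^^^^^^^^^^^^^^^^^^^^^^^^^^^^^^^^^^^^^^^^^^^^^^^^
AttributeError: 'float' object has no attribute 'round'
```

```bash
sed -i 's/\.magnitude()\.round(2)/.magnitude()/' s1.py; python3 s1.py | sort -u
```

```text
60 -1 [-0.61  0.8   1.46  0.3   1.33  2.05] [ 0.552 -0.263  0.065] 2.4094695917826474
60 1 [-0.61  0.8   1.46  0.3   1.33 -1.09] [ 0.552 -0.263  0.065] 0.9183188538521065
75 -1 [-0.66  0.92  1.33  0.39  1.59  2.01] [ 0.55  -0.259  0.068] 2.4073560020908507
75 1 [-0.66  0.92  1.33  0.39  1.59 -1.14] [ 0.55  -0.259  0.068] 1.0909329744604095
90 -1 [-0.69  1.05  1.21  0.48  1.83  2.  ] [ 0.549 -0.257  0.072] 2.4183899060837275
90 1 [-0.69  1.05  1.21  0.48  1.83 -1.14] [ 0.549 -0.257  0.072] 1.2912693269532687
```

```bash
cat > s2.py <<'E'
from plan import *
S=np.array([.598,.284,0])
def go(q,A,B,T,n):
    sl=Slerp([0,1],Ro.concatenate([A[1],B[1]]));out=[]
    for t in np.linspace(0,1,n+1)[1:]:
        x,R=tcp(A[0]+(B[0]-A[0])*t,sl(t),T); q2,e=ik(x,R,q)
        if e>1e-3 or np.abs(q2-q).max()>.8: return None
        q=q2; out.append((q,x,R))
    return out
def tiltpath(q,psi,phi,T,end,n=9):
    d=np.array([np.cos(phi),np.sin(phi),0]);ax=np.cross(Z,d);G=rz(psi);res=[]
    low=9
    for k in range(n+1):
        th=np.radians(end)*k/n; Gk=Ro.from_rotvec(ax*th)*G
        m=S-.02*d*min(1,th)+Z*(.265-.1*k/n); o=m-.1*Gk.apply([0,0,1])
        x,R=tcp(o,Gk,T);q2,e=ik(x,R,q)
        if e>1e-3 or (k and np.abs(q2-q).max()>.9): return res
        q=q2;res.append((np.degrees(th),q,min(bodylow(x,R),9),min((q-LO).min(),(HI-q).min())))
    return res
if __name__=="__main__":
  for gam in (60,80):
   for sg in (1,-1):
    T=gripR(np.radians(gam),sg);x,R=tcp(o0,G0,T)
    qg,e=ik(x,R,[-.61,.8,1.46,.3,1.33,-1.09 if sg>0 else 2.05])
    A=(o0,G0);L=(o0+.13*a,G0);r=go(qg,A,L,T,4)
    if not r: print(gam,sg,"nolift");continue
    for psi in np.radians(np.arange(0,360,30)):
        B=(S+Z*.165,rz(psi)); r2=go(r[-1][0],L,B,T,8)
        if not r2: continue
        for phi in np.radians(np.arange(0,360,30)):
            p=tiltpath(r2[-1][0],psi,phi,T,135)
            if p and p[-1][0]>=119: print(gam,sg,"psi",round(np.degrees(psi)),"phi",round(np.degrees(phi)),"tilt",round(p[-1][0]),"low",round(min(b[2] for b in p),3),"marg",round(min(b[3] for b in p),2),p[0][1].round(2),p[-1][1].round(2))
E
time python3 s2.py
```

```text
60 1 psi 0 phi 0 tilt 135 low 0.047 marg 0.61 [ 0.03  0.61  1.78  1.22  1.17 -0.74] [0.03 1.1  1.58 1.42 2.05 1.2 ]
60 1 psi 0 phi 30 tilt 135 low 0.104 marg 0.3 [ 0.03  0.61  1.78  1.22  1.17 -0.74] [0.18 1.14 1.1  0.76 2.36 1.48]
60 1 psi 0 phi 60 tilt 135 low 0.142 marg 0.21 [ 0.03  0.61  1.78  1.22  1.17 -0.74] [ 0.44  1.14  0.93 -0.23  2.45  1.  ]
60 1 psi 0 phi 90 tilt 135 low 0.176 marg 0.38 [ 0.03  0.61  1.78  1.22  1.17 -0.74] [ 0.69  0.95  1.3  -0.9   1.89  0.89]
60 1 psi 0 phi 240 tilt 120 low -0.006 marg 0.02 [ 0.03  0.61  1.78  1.22  1.17 -0.74] [ 0.32  1.44  1.1   2.28  2.64 -1.87]
60 1 psi 0 phi 300 tilt 135 low -0.006 marg 0.09 [ 0.03  0.61  1.78  1.22  1.17 -0.74] [0.6  1.35 1.66 3.52 2.54 0.62]
60 1 psi 0 phi 330 tilt 135 low 0.007 marg 0.38 [ 0.03  0.61  1.78  1.22  1.17 -0.74] [0.22 1.24 1.88 2.27 2.28 0.64]
60 1 psi 30 phi 0 tilt 135 low 0.007 marg 0.39 [ 0.08  0.76  1.47  0.9   1.57 -0.77] [0.1  1.23 1.69 1.79 2.26 0.9 ]
60 1 psi 30 phi 30 tilt 135 low 0.047 marg 0.31 [ 0.08  0.76  1.47  0.9   1.57 -0.77] [0.1  1.19 1.26 1.14 2.35 1.38]
60 1 psi 30 phi 60 tilt 1
[... 14911 characters left out ...]
.65 2.26 2.96 1.17 1.61] [-0.    1.14  1.72  1.96  1.97 -0.5 ]
80 -1 psi 300 phi 180 tilt 135 low -0.006 marg 0.14 [0.35 0.65 2.26 2.96 1.17 1.61] [0.16 1.39 1.07 1.83 2.52 0.06]
80 -1 psi 330 phi 120 tilt 135 low 0.128 marg 0.36 [0.05 0.68 2.1  2.06 1.21 1.9 ] [ 0.57  0.68  2.19  3.75  1.11 -1.05]
80 -1 psi 330 phi 150 tilt 135 low 0.086 marg 0.45 [0.05 0.68 2.1  2.06 1.21 1.9 ] [ 0.04  0.92  2.02  2.26  1.57 -0.62]
80 -1 psi 330 phi 180 tilt 135 low 0.023 marg 0.45 [0.05 0.68 2.1  2.06 1.21 1.9 ] [ 0.03  1.2   1.39  1.66  2.1  -0.17]
80 -1 psi 330 phi 210 tilt 120 low -0.006 marg 0.02 [0.05 0.68 2.1  2.06 1.21 1.9 ] [0.27 1.45 0.97 2.12 2.64 0.77]
real	0m16.390s
user	0m16.831s
sys	0m0.069s
```

```bash
cat > rows.py <<'E'
from plan import *
from bench import read_state
import sys
T=gripR(np.radians(60),1)
def rows(x,R,n):
    s=read_state(); p=np.array(s["tool_pos"]);Rc=Ro.from_matrix(s["tool_rot"])
    d=(x-p)*1000;r=np.degrees((R*Rc.inv()).as_rotvec())
    q,e=ik(x,R,s["qpos"]);print("t",s["time"],"target",x.round(4),"tot",d.round(1),r.round(1),"per row/%d"%n,(d/n).round(1),(r/n).round(2),"q",q.round(2),"dq",np.abs(q-s["qpos"]).max().round(2),"err",round(e,5))
E
python3 - <<'E'
from rows import *
x,R=tcp(o0,G0,T); tz=R.apply([0,0,1]); print(x,R.as_matrix().round(3).tolist())
rows(x-.12*tz,R,8)
E
```

```text
[ 0.55160338 -0.26314145  0.06518021] [[-0.29, 0.942, -0.168], [0.816, 0.335, 0.471], [0.5, -0.0, -0.866]]
t 1.625 target [ 0.5717 -0.3197  0.1691] tot [ 125.3  132.4 -134.1] [ 37.2 -12.7  35. ] per row/8 [ 15.7  16.5 -16.8] [ 4.65 -1.59  4.37] q [-0.66  0.74  1.3   0.27  1.55 -1.07] dq 0.74 err 0.0
```

Request:
play_rows(
  rows=[
    [15.7,16.5,-16.8,4.65,-1.6,4.4,100],
    [15.7,16.5,-16.8,4.65,-1.6,4.4,100],
    [15.7,16.5,-16.8,4.65,-1.6,4.4,100],
    [15.7,16.5,-16.8,4.65,-1.6,4.4,100],
    [15.7,16.5,-16.8,4.65,-1.6,4.4,100],
    [15.7,16.5,-16.8,4.65,-1.6,4.4,100],
    [15.7,16.5,-16.8,4.65,-1.6,4.4,100],
    [15.7,16.5,-16.8,4.65,-1.6,4.4,100],
  ],
)

```text
time: 2.62
tool_pos: [0.5689, -0.3178, 0.167]
tool_rot: [[-0.293, 0.941, -0.17], [0.814, 0.339, 0.472], [0.502, 0.0, -0.865]]
force: [-0.2, 0.1, -0.3]
width: 0.0876
gripper_force: 0.0
```

Request:
play_rows(
  rows=[
    [0,0,0,0,0,0,100],
  ],
)

```text
time: 2.75
tool_pos: [0.5683, -0.3173, 0.1653]
tool_rot: [[-0.29, 0.941, -0.173], [0.814, 0.338, 0.472], [0.503, -0.004, -0.864]]
force: [0.3, -0.1, 0.2]
width: 0.0875
gripper_force: 0.0
```

Run:
```python
from rows import *
from h import cloud
import cv2
x,R=tcp(o0,G0,T); tz=R.apply([0,0,1]); rows(x-.12*tz,R,1)
f,W=cloud("wrist");im=f["pixels"].copy()
s=read_state();Tc=f["T_tool_cam"];Rt=np.array(s["tool_rot"])
Rw=Rt@Tc[:3,:3];pw=Rt@Tc[:3,3]+s["tool_pos"]
for z in(0,.1):
  for k in range(8):
    an=np.radians(22.5+45*k);r=.031/np.cos(np.radians(22.5))
    X=o0+G0.apply([r*np.cos(an),r*np.sin(an),z]);c=Rw.T@(X-pw);u=f["mtx"]@c/c[2]
    cv2.circle(im,(int(u[0]),int(u[1])),3,(0,0,255) if z else (255,0,255),-1)
cv2.imwrite("pics/w1.png",im)
```

```text
t 2.75 target [ 0.5717 -0.3197  0.1691] tot [ 3.4 -2.3  3.8] [-0.1 -0.3 -0.2] per row/1 [ 3.4 -2.3  3.8] [-0.09 -0.27 -0.18] q [-0.66  0.74  1.3   0.27  1.55 -1.07] dq 0.01 err 0.0
```

View pics/w1.png

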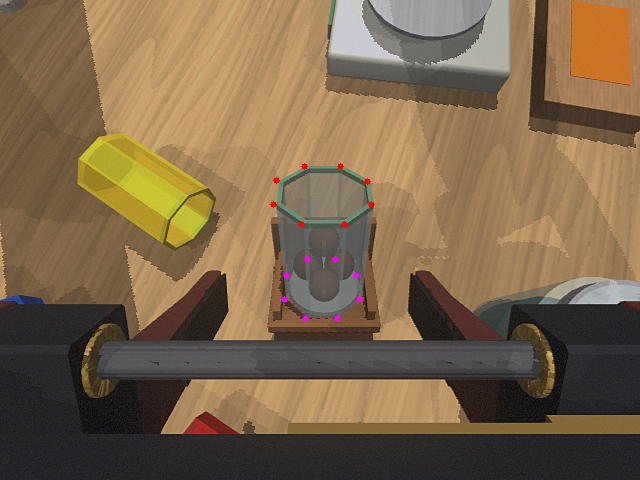

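The wrist view shows the glass about 2–3 px right of my projected outline (mouth centre (325,195) against a predicted (322,195)). That puts it about 1.5 mm further along +x_r. I'm moving in to grasp.

Request:
play_rows(
  rows=[
    [-2.5,9.1,-16.7,0,0,0,100],
    [-2.5,9.1,-16.7,0,0,0,100],
    [-2.5,9.1,-16.7,0,0,0,100],
    [-2.6,9.1,-16.7,0,0,0,100],
    [-2.6,9.1,-16.7,0,0,0,100],
    [-2.6,9.1,-16.6,0,0,0,100],
    [0,0,0,0,0,0,100],
  ],
)

```text
time: 3.68
tool_pos: [0.5534, -0.2628, 0.0666]
tool_rot: [[-0.294, 0.94, -0.172], [0.813, 0.34, 0.472], [0.502, -0.001, -0.865]]
force: [0.2, 0.2, 0.3]
width: 0.0879
gripper_force: 0.0
```

Request:
play_rows(
  rows=[
    [0,0,0,0,0,0,60],
    [0,0,0,0,0,0,60],
    [0,0,0,0,0,0,60],
    [0,0,0,0,0,0,60],
    [0,0,0,0,0,0,60],
  ],
  force=25,
)

```text
time: 4.3
tool_pos: [0.5547, -0.2647, 0.0687]
tool_rot: [[-0.295, 0.941, -0.169], [0.815, 0.34, 0.47], [0.499, 0.001, -0.866]]
force: [-1.5, -2.1, 4.7]
width: 0.0616
gripper_force: 25.0
```

Run:
```python
from rows import *
s=read_state();print(s["time"],s["force"],s["width"],s["gripper_force"])
x,R=tcp(o0,G0,T); rows(x,R,1); print(a)
```

```text
4.3 [-1.53184539 -2.1011008   4.65552154] 0.061630236601337686 24.997800777491648
t 4.3 target [ 0.5516 -0.2631  0.0652] tot [-3.1  1.5 -3.5] [ 0.   0.1 -0.3] per row/1 [-3.1  1.5 -3.5] [ 0.03  0.07 -0.28] q [-0.61  0.8   1.46  0.3   1.33 -1.09] dq 0.01 err 0.0
[-0.1675     0.471      0.8660254]
```

Request:
play_rows(
  rows=[
    [-1.3,3.8,7,0,0,0,55],
    [-2.7,7.5,13.9,0,0,0,55],
    [-2.7,7.5,13.9,0,0,0,55],
    [-2.7,7.5,13.9,0,0,0,55],
    [-2.7,7.5,13.9,0,0,0,55],
    [-2.7,7.5,13.9,0,0,0,55],
    [-2.7,7.5,13.9,0,0,0,55],
    [-2.7,7.5,13.9,0,0,0,55],
  ],
  force=30,
)

```text
time: 5.3
tool_pos: [0.5341, -0.2071, 0.1734]
tool_rot: [[-0.294, 0.94, -0.17], [0.814, 0.34, 0.471], [0.5, 0.001, -0.866]]
force: [-0.5, -0.1, -3.9]
width: 0.0619
gripper_force: 30.0
```

```bash
sed -i 's/^H=.055/H=.057/' plan.py
python3 - <<'E'
from rows import *
s=read_state();print(s["time"],s["force"],s["width"],s["gripper_force"],s["qpos"])
S=np.array([.598,.284,0]); psi=np.radians(-20)
# upright + over near strainer
x,R=tcp(S+Z*.175,rz(psi),T); rows(x,R,16)
q=np.array(s["qpos"]);p=np.array(s["tool_pos"]);Rc=Ro.from_matrix(s["tool_rot"])
d=x-p;rv=(R*Rc.inv()).as_rotvec();last=q
for k in range(1,25):
    Q,e=ik(p+d*k/24,Ro.from_rotvec(rv*k/24)*Rc,last)
    G=Ro.from_rotvec(rv*k/24)*Rc*T.inv(); print(k,Q.round(2),round(e,4),"dq",np.abs(Q-last).max().round(2),"tilt",np.degrees(np.arccos(G.apply(Z)[2])).round(0)) if k%3==0 else 0; last=Q
phi=np.radians(70);dd=np.array([np.cos(phi),np.sin(phi),0]);ax=np.cross(Z,dd)
print("POUR"); pp=None
for k in range(0,15):
    th=np.radians(10*k);Gk=Ro.from_rotvec(ax*th)*rz(psi)
    m=S-.02*dd*min(1,th)+Z*(.275-.11*k/14)
    x,R=tcp(m-.1*Gk.apply(Z),Gk,T);Q,e=ik(x,R,last)
    print(k*10,Q.round(2),round(e,4),"dq",np.abs(Q-last).max().round(2),"x",(x*1000).round(), "" if pp is None else ((x-pp)*1000).round(1),"low",round(bodylow(x,R),3));last=Q;pp=x
print("ax",ax.round(3))
E
```

```text
5.3 [-0.51086698 -0.10823168 -3.9251342 ] 0.061891348575597825 29.996332804730628 [-0.55898507  0.61050713  1.54489179  0.31794706  1.42042327 -1.0236684 ]
t 5.3 target [0.6036 0.2995 0.2225] tot [ 69.6 506.6  49.1] [ 30.6  -0.  -38.9] per row/16 [ 4.3 31.7  3.1] [ 1.91 -0.   -2.43] q [ 0.07  0.5   1.97  1.53  0.91 -0.77] dq 1.21 err 0.0
3 [-0.51  0.58  1.61  0.43  1.39 -0.95] 0.0 dq 0.04 tilt 26.0
6 [-0.45  0.56  1.67  0.55  1.35 -0.88] 0.0 dq 0.04 tilt 23.0
9 [-0.39  0.54  1.74  0.67  1.29 -0.83] 0.0 dq 0.04 tilt 19.0
12 [-0.32  0.52  1.8   0.81  1.23 -0.78] 0.0 dq 0.05 tilt 15.0
15 [-0.24  0.5   1.85  0.96  1.15 -0.75] 0.0 dq 0.05 tilt 11.0
18 [-0.15  0.5   1.9   1.13  1.07 -0.74] 0.0 dq 0.06 tilt 8.0
21 [-0.04  0.5   1.94  1.31  0.99 -0.74] 0.0 dq 0.07 tilt 4.0
24 [ 0.07  0.5   1.97  1.53  0.91 -0.77] 0.0 dq 0.07 tilt nan
POUR
0 [ 0.07  0.5   1.97  1.53  0.91 -0.77] 0.0 dq 0.0 x [604. 299. 222.]  low 0.23
10 [ 0.1   0.45  1.94  1.29  0.8  -0.54] 0.0 dq 0.23 x [599. 287. 213.] [ -4.4 -12.1  -9.9] low 0.235
20 [ 0.14  0.42  1.9   1.01  0.73 -0.25] 0.0 dq 0.29 x [595. 275. 204.] [ -
[... 588 characters left out ...]
.8 -4.8  0.2] low 0.249
90 [ 0.51  0.64  1.44 -0.34  1.47  0.96] 0.0 dq 0.15 x [573. 216. 188.] [-1.3 -3.4  1. ] low 0.238
100 [ 0.54  0.72  1.37 -0.42  1.62  0.99] 0.0 dq 0.15 x [572. 214. 189.] [-0.7 -1.9  1.5] low 0.227
110 [ 0.57  0.8   1.3  -0.49  1.77  1.01] 0.0 dq 0.15 x [572. 214. 191.] [-0.1 -0.4  1.7] low 0.214
120 [ 0.6   0.89  1.23 -0.57  1.92  1.01] 0.0 dq 0.14 x [573. 215. 193.] [0.4 1.2 1.6] low 0.2
130 [ 0.62  0.97  1.17 -0.65  2.05  1.  ] 0.0 dq 0.14 x [574. 217. 194.] [1.  2.7 1.3] low 0.186
140 [ 0.63  1.06  1.11 -0.74  2.18  0.97] 0.0 dq 0.13 x [575. 222. 195.] [1.5 4.2 0.6] low 0.172
ax [-0.94   0.342  0.   ]<stdin>:10: RuntimeWarning: invalid value encountered in arccos
```

Request:
play_rows(
  rows=[
    [1.5,10,3,0.6,0,-0.8,55],
    [2.9,21.1,5,1.3,0,-1.6,55],
    [2.9,21.1,5,1.3,0,-1.6,55],
    [2.9,21.1,5,1.3,0,-1.6,55],
    [2.9,21.1,5,1.3,0,-1.6,55],
    [2.9,21.1,4,1.3,0,-1.6,55],
    [2.9,21.1,4,1.3,0,-1.6,55],
    [2.9,21.1,4,1.3,0,-1.6,55],
  ],
)

```text
time: 6.3
tool_pos: [0.5559, -0.0484, 0.2074]
tool_rot: [[-0.126, 0.991, -0.053], [0.761, 0.131, 0.635], [0.636, 0.04, -0.771]]
force: [0.1, 0.3, -4.2]
width: 0.062
gripper_force: 30.0
```

Request:
play_rows(
  rows=[
    [2.9,21.1,4,1.3,0,-1.6,55],
    [2.9,21.1,4,1.3,0,-1.6,55],
    [2.9,21.1,3,1.3,0,-1.6,55],
    [2.9,21.1,3,1.3,0,-1.6,55],
    [2.9,21.1,0,1.3,0,-1.6,55],
    [2.9,21.1,0,1.3,0,-1.6,55],
    [2.9,21.1,0,1.3,0,-1.6,55],
    [2.9,21.1,0,1.3,0,-1.6,55],
  ],
)

```text
time: 7.3
tool_pos: [0.5789, 0.1202, 0.2213]
tool_rot: [[0.032, 0.994, 0.103], [0.644, -0.1, 0.758], [0.764, 0.042, -0.644]]
force: [0.1, -0.5, -3.5]
width: 0.0619
gripper_force: 30.0
```

Run:
```python
from rows import *
S=np.array([.598,.284,0]); psi=np.radians(-20)
x,R=tcp(S+Z*.175,rz(psi),T); rows(x,R,8)
```

```text
t 7.3 target [0.6036 0.2995 0.2225] tot [ 24.7 179.3   1.2] [ 10.4   0.1 -14. ] per row/8 [ 3.1 22.4  0.2] [ 1.3   0.01 -1.75] q [ 0.07  0.5   1.97  1.53  0.91 -0.77] dq 0.55 err 0.0
```

Request:
play_rows(
  rows=[
    [3.1,22.4,0,1.3,0,-1.7,55],
    [3.1,22.4,0,1.3,0,-1.7,55],
    [3.1,22.4,0,1.3,0,-1.7,55],
    [3.1,22.4,0,1.3,0,-1.7,55],
    [3.1,22.4,0,1.3,0,-1.7,55],
    [3.1,22.4,0,1.3,0,-1.7,55],
    [3.1,22.4,0,1.3,0,-1.7,55],
    [2.5,12,0,1.0,0,-1.7,55],
  ],
)

```text
time: 8.3
tool_pos: [0.6026, 0.289, 0.221]
tool_rot: [[0.166, 0.942, 0.291], [0.477, -0.335, 0.813], [0.863, 0.003, -0.505]]
force: [0.1, -0.5, -3.5]
width: 0.0617
gripper_force: 30.0
```

```bash
cat > pour.py <<'E'
from rows import *
S=np.array([.598,.284,0]); psi=np.radians(-20)
phi=np.radians(70);dd=np.array([np.cos(phi),np.sin(phi),0]);ax=np.cross(Z,dd)
def pose(deg):
    th=np.radians(deg);Gk=Ro.from_rotvec(ax*th)*rz(psi)
    m=S-.025*dd*min(1,th)+Z*(.275-.11*deg/140); return tcp(m-.1*Gk.apply(Z),Gk,T)
def seq(degs):
    x,R=pose(degs[0]);rows(x,R,1);s=read_state();p=np.array(s["tool_pos"]);Rc=Ro.from_matrix(s["tool_rot"])
    for d in degs:
        x,R=pose(d);print(d,((x-p)*1000).round(1).tolist(),np.degrees((R*Rc.inv()).as_rotvec()).round(1).tolist());p,Rc=x,R
import sys
if __name__=="__main__": seq([float(v) for v in sys.argv[1:]])
E
python3 pour.py 0 6 12 18 24 30 36 42
```

```text
t 8.3 target [0.6036 0.2995 0.2225] tot [ 1.  10.4  1.5] [ 0.4  0.1 -0.4] per row/1 [ 1.  10.4  1.5] [ 0.38  0.07 -0.43] q [ 0.07  0.5   1.97  1.53  0.91 -0.77] dq 0.03 err 0.0
0.0 [1.0, 10.4, 1.5] [0.4, 0.1, -0.4]
6.0 [-2.8, -7.7, -6.1] [-5.6, 2.1, 0.0]
12.0 [-2.8, -7.8, -5.6] [-5.6, 2.1, -0.0]
18.0 [-2.9, -7.9, -5.0] [-5.6, 2.1, 0.0]
24.0 [-2.9, -7.9, -4.4] [-5.6, 2.1, 0.0]
30.0 [-2.8, -7.8, -3.8] [-5.6, 2.1, -0.0]
36.0 [-2.8, -7.7, -3.2] [-5.6, 2.1, 0.0]
42.0 [-2.7, -7.5, -2.6] [-5.6, 2.1, -0.0]
```

Request:
play_rows(
  rows=[
    [1,3,1,0.4,0,-0.4,55],
    [-2.8,0,-6.1,-5.6,2.1,0,55],
    [-2.8,-7.8,-5.6,-5.6,2.1,0,55],
    [-2.9,-7.9,-5,-5.6,2.1,0,55],
    [-2.9,-7.9,-4.4,-5.6,2.1,0,55],
    [-2.8,-7.8,-3.8,-5.6,2.1,0,55],
    [-2.8,-7.7,-3.2,-5.6,2.1,0,55],
    [-2.7,-7.5,-2.6,-5.6,2.1,0,55],
  ],
)

```text
time: 9.3
tool_pos: [0.5842, 0.2432, 0.1918]
tool_rot: [[0.328, 0.94, 0.1], [0.893, -0.342, 0.291], [0.308, -0.006, -0.951]]
force: [0.2, 0.4, -3.8]
width: 0.0616
gripper_force: 30.0
```

```bash
python3 pour.py 46 50 54 58 62 66 70 74;  python3 - <<'E'
from h import *
f=eyes.grab_frame("scene");cv2.imwrite("pics/s1.png",f["pixels"][100:340,330:640].repeat(2,0).repeat(2,1))
E
```

```text
t 9.3 target [0.5821 0.2404 0.1906] tot [-2.1 -2.8 -1.3] [-3.8  1.   0. ] per row/1 [-2.1 -2.8 -1.3] [-3.81  1.03  0.04] q [0.28 0.41 1.76 0.27 0.84 0.46] dq 0.1 err 0.0
46.0 [-2.1, -2.8, -1.3] [-3.8, 1.0, 0.0]
50.0 [-1.7, -4.7, -1.2] [-3.8, 1.4, -0.0]
54.0 [-1.7, -4.6, -1.0] [-3.8, 1.4, 0.0]
58.0 [-1.5, -4.2, -0.7] [-3.8, 1.4, 0.0]
62.0 [-1.0, -2.7, -0.5] [-3.8, 1.4, -0.0]
66.0 [-0.9, -2.5, -0.4] [-3.8, 1.4, 0.0]
70.0 [-0.8, -2.3, -0.2] [-3.8, 1.4, -0.0]
74.0 [-0.8, -2.1, -0.0] [-3.8, 1.4, 0.0]
```

View pics/s1.png

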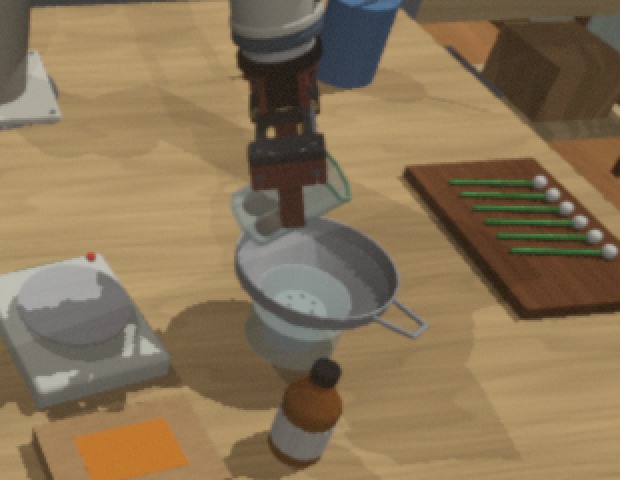

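The glass is held over the strainer with its mouth (crop 340,180) tilting towards +y. The nutmegs are still at the base (260,210) and the strainer hasn't moved. Continuing to pour.

Request:
play_rows(
  rows=[
    [-2.1,-2.8,-1.3,-3.8,1.2,0,55],
    [-1.7,-4.7,-1.2,-3.8,1.4,0,55],
    [-1.7,-4.6,-1,-3.8,1.4,0,55],
    [-1.5,-4.2,-0.7,-3.8,1.4,0,55],
    [-1,-2.7,-0.5,-3.8,1.4,0,55],
    [-0.9,-2.5,-0.4,-3.8,1.4,0,55],
    [-0.8,-2.3,-0.2,-3.8,1.4,0,55],
    [-0.8,-2.1,0,-3.8,1.4,0,55],
  ],
)

```text
time: 10.35
tool_pos: [0.5735, 0.2181, 0.1861]
tool_rot: [[0.331, 0.939, -0.09], [0.911, -0.343, -0.228], [-0.245, -0.007, -0.969]]
force: [-0.1, 0.9, -3.2]
width: 0.0616
gripper_force: 30.0
```

```bash
python3 pour.py 78 82 86 90 94 98 102 107 112 117 122 127 132 137 140
```

```text
t 10.35 target [0.5731 0.2155 0.1867] tot [-0.5 -2.7  0.6] [-3.7  0.9  0.1] per row/1 [-0.5 -2.7  0.6] [-3.7   0.94  0.1 ] q [ 0.45  0.55  1.54 -0.23  1.28  0.89] dq 0.05 err 0.0
78.0 [-0.5, -2.7, 0.6] [-3.7, 0.9, 0.1]
82.0 [-0.6, -1.7, 0.3] [-3.8, 1.4, -0.0]
86.0 [-0.5, -1.4, 0.4] [-3.8, 1.4, -0.0]
90.0 [-0.4, -1.2, 0.5] [-3.8, 1.4, 0.0]
94.0 [-0.3, -1.0, 0.6] [-3.8, 1.4, 0.0]
98.0 [-0.3, -0.7, 0.6] [-3.8, 1.4, -0.0]
102.0 [-0.2, -0.5, 0.7] [-3.8, 1.4, -0.0]
107.0 [-0.1, -0.2, 0.9] [-4.7, 1.7, 0.0]
112.0 [0.1, 0.2, 0.9] [-4.7, 1.7, -0.0]
117.0 [0.2, 0.6, 0.8] [-4.7, 1.7, -0.0]
122.0 [0.3, 0.9, 0.8] [-4.7, 1.7, 0.0]
127.0 [0.5, 1.3, 0.7] [-4.7, 1.7, 0.0]
132.0 [0.6, 1.7, 0.5] [-4.7, 1.7, -0.0]
137.0 [0.7, 2.1, 0.3] [-4.7, 1.7, 0.0]
140.0 [0.5, 1.4, 0.1] [-2.8, 1.0, -0.0]
```

Request:
play_rows(
  rows=[
    [-0.5,-2.7,0.6,-3.7,1.1,0,55],
    [-0.6,-1.7,0.3,-3.8,1.4,0,55],
    [-0.5,-1.4,0.4,-3.8,1.4,0,55],
    [-0.4,-1.2,0.5,-2.8,1,0,55],
    [-0.3,-1,0.6,-2.8,1,0,55],
    [-0.3,-0.7,0.6,-2.8,1,0,55],
    [-0.2,-0.5,0.7,-2.8,1,0,55],
    [-0.2,-0.5,0.7,-2.8,1,0,55],
  ],
)

```text
time: 11.35
tool_pos: [0.5706, 0.2086, 0.1901]
tool_rot: [[0.258, 0.939, -0.227], [0.71, -0.344, -0.615], [-0.655, -0.002, -0.755]]
force: [0.9, -0.9, -3.2]
width: 0.0621
gripper_force: 30.0
```

Request:
play_rows(
  rows=[
    [-0.1,-0.2,0.9,-4.2,1.5,0,55],
    [0,0,0.9,-4.2,1.5,0,55],
    [0.1,0.3,0.8,-4.2,1.5,0,55],
    [0.2,0.6,0.8,-4.7,1.7,0,55],
    [0.4,1.1,0.7,-4.7,1.7,0,55],
    [0.6,1.6,0.6,-4.7,1.7,0,55],
    [0.7,2,0.3,-4.7,1.7,0,55],
    [0.5,1.4,0.1,-3,1,0,55],
  ],
)

```text
time: 12.35
tool_pos: [0.573, 0.2151, 0.1943]
tool_rot: [[0.074, 0.94, -0.334], [0.203, -0.342, -0.917], [-0.976, -0.0, -0.216]]
force: [-0.9, -0.3, -3.8]
width: 0.0617
gripper_force: 30.0
```

Request:
play_rows(
  rows=[
    [0,0,0,0,0,0,55],
    [0,0,0,0,0,0,55],
    [0,0,0,0,0,0,55],
    [0,0,0,0,0,0,55],
  ],
)

```text
time: 12.85
tool_pos: [0.5738, 0.2151, 0.1965]
tool_rot: [[0.079, 0.94, -0.332], [0.203, -0.341, -0.918], [-0.976, 0.005, -0.218]]
force: [-0.6, 0.9, -3.3]
width: 0.0622
gripper_force: 30.0
```

```bash
python3 pour.py 140;  python3 - <<'E'
from h import *
f=eyes.grab_frame("scene");g=eyes.grab_frame("top")
cv2.imwrite("pics/s2.png",np.hstack([f["pixels"][110:310,400:600].repeat(2,0).repeat(2,1),g["pixels"][140:340,50:250].repeat(2,0).repeat(2,1)]))
E
```

```text
t 12.85 target [0.5736 0.217  0.1946] tot [-0.2  1.8 -1.9] [-2.3  1.2 -0.1] per row/1 [-0.2  1.8 -1.9] [-2.31  1.16 -0.07] q [ 0.62  1.05  1.13 -0.74  2.17  0.98] dq 0.03 err 0.0
140.0 [-0.2, 1.8, -1.9] [-2.3, 1.2, -0.1]
```

View pics/s2.png

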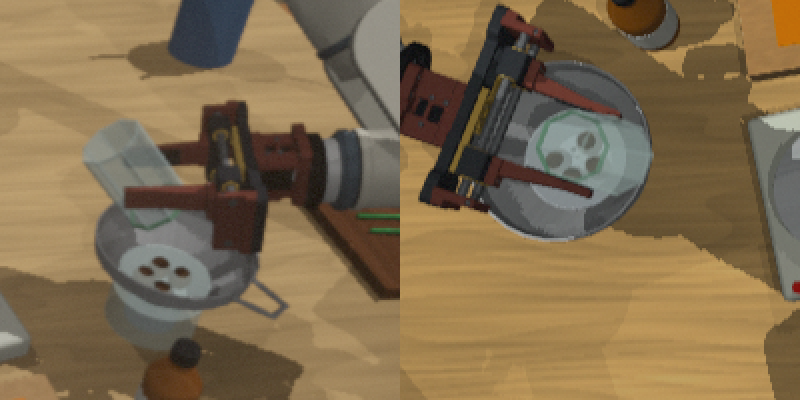

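Run:
```python
from h import *
f,W=cloud("scene")
for cu,cv in[(145,270),(160,262),(182,272),(162,285),(162,275),(125,285)]:
    u,v=400+cu//2,110+cv//2; print((u,v),f["pixels"][v,u],W[v,u].round(3))
P=W[215:265,440:520].reshape(-1,3);C=f["pixels"][215:265,440:520].reshape(-1,3).astype(int)
b=(C[:,2]-C[:,0]>25)&(P[:,2]>.05)&(np.hypot(P[:,0]-.598,P[:,1]-.284)<.075);print(b.sum(),P[b].mean(0),P[b].min(0),P[b].max(0))
```

```text
(472, 245) [32 46 65] [0.589 0.264 0.072]
(480, 241) [31 41 59] [0.58  0.286 0.074]
(491, 246) [31 43 62] [0.599 0.305 0.074]
(481, 252) [29 42 57] [0.615 0.274 0.074]
(481, 247) [118 127 125] [0.598 0.282 0.072]
(462, 252) [67 72 73] [0.64  0.214 0.104]
56 [0.60389244 0.28090314 0.09497308] [0.57428019 0.25885412 0.07000515] [0.65500478 0.30840619 0.21188331]
```

Run:
```python
from h import *
W=np.load("scene.npy")
for u,v in[(472,245),(480,241),(491,246),(481,252),(481,247)]: print(W[v,u].round(3))
a=cv2.imread("pics/scene0.png")[200:280,430:550];f=eyes.grab_frame("scene");b=f["pixels"][200:280,430:550]
cv2.imwrite("pics/cmp.png",cv2.resize(np.hstack([a,b]),None,fx=3.3,fy=3.3,interpolation=0))
```

```text
[0.59  0.264 0.073]
[0.576 0.29  0.069]
[0.598 0.306 0.073]
[0.612 0.277 0.071]
[0.597 0.283 0.071]
```

View pics/cmp.png

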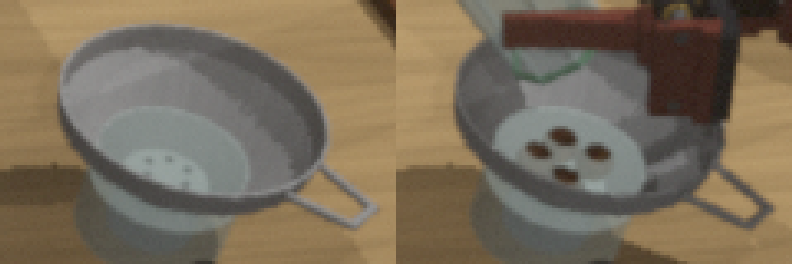

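The four brown caps at (472,245), (480,241), (491,246) and (481,252) are the nutmegs in the strainer, about 27 mm apart, and the glass is empty. I'm righting the glass now.

```bash
python3 pour.py 131 123 115 107 99 91 83 75 68 61 54 48 42 36 30 24 18 12 6 0
```

```text
t 13.05 target [0.5722 0.2131 0.1941] tot [-1.5 -2.  -2.1] [ 6.2 -1.9 -0.1] per row/1 [-1.5 -2.  -2.1] [ 6.2  -1.94 -0.06] q [ 0.61  0.98  1.18 -0.66  2.06  1.  ] dq 0.09 err 0.0
131.0 [-1.5, -2.0, -2.1] [6.2, -1.9, -0.1]
123.0 [-0.9, -2.4, -0.9] [7.5, -2.7, 0.0]
115.0 [-0.5, -1.5, -1.2] [7.5, -2.7, 0.0]
107.0 [-0.2, -0.5, -1.4] [7.5, -2.7, -0.0]
99.0 [0.2, 0.6, -1.4] [7.5, -2.7, 0.0]
91.0 [0.6, 1.5, -1.2] [7.5, -2.7, -0.0]
83.0 [0.9, 2.5, -0.9] [7.5, -2.7, 0.0]
75.0 [1.2, 3.4, -0.5] [7.5, -2.7, -0.0]
68.0 [1.3, 3.7, 0.1] [6.6, -2.4, -0.0]
61.0 [1.6, 4.3, 0.6] [6.6, -2.4, 0.0]
54.0 [2.2, 6.2, 1.2] [6.6, -2.4, -0.0]
48.0 [2.5, 7.0, 1.5] [5.6, -2.1, -0.0]
42.0 [2.6, 7.3, 2.0] [5.6, -2.1, -0.0]
36.0 [2.7, 7.5, 2.6] [5.6, -2.1, 0.0]
30.0 [2.8, 7.7, 3.2] [5.6, -2.1, -0.0]
24.0 [2.8, 7.8, 3.8] [5.6, -2.1, 0.0]
18.0 [2.9, 7.9, 4.4] [5.6, -2.1, -0.0]
12.0 [2.9, 7.9, 5.0] [5.6, -2.1, -0.0]
6.0 [2.8, 7.8, 5.6] [5.6, -2.1, 0.0]
0.0 [2.8, 7.7, 6.1] [5.6, -2.1, -0.0]
```

Request:
play_rows(
  rows=[
    [-0.8,-1,3,6.2,-2.1,0,55],
    [-0.9,-2.4,5,7.5,-2.7,0,55],
    [-0.5,-1.5,5,7.5,-2.7,0,55],
    [-0.2,-0.5,5,7.5,-2.7,0,55],
    [0.2,0.6,3,7.5,-2.7,0,55],
    [0.6,1.5,2,7.5,-2.7,0,55],
    [0.9,2.5,0,7.5,-2.7,0,55],
    [1.2,3.4,0,7.5,-2.7,0,55],
  ],
)

```text
time: 14.05
tool_pos: [0.5741, 0.2177, 0.2197]
tool_rot: [[0.33, 0.94, -0.088], [0.908, -0.342, -0.242], [-0.258, 0.0, -0.966]]
force: [-0.2, -0.2, -2.9]
width: 0.0616
gripper_force: 30.0
```

Request:
play_rows(
  rows=[
    [1.3,3.7,0.1,6.6,-2.4,0,55],
    [1.6,4.3,0.6,6.6,-2.4,0,55],
    [2.2,6.2,1.2,6.6,-2.4,0,55],
    [2.5,7,1.5,5.6,-2.1,0,55],
    [2.6,7.3,2,5.6,-2.1,0,55],
    [2.7,7.5,2.6,5.6,-2.1,0,55],
    [2.8,7.7,3.2,5.6,-2.1,0,55],
    [2.8,7.8,3.8,5.6,-2.1,0,55],
  ],
)

```text
time: 15.05
tool_pos: [0.592, 0.2692, 0.2342]
tool_rot: [[0.274, 0.94, 0.204], [0.762, -0.342, 0.55], [0.587, 0.004, -0.81]]
force: [-0.7, 0.5, -3.6]
width: 0.0615
gripper_force: 30.0
```

```bash
python3 pour.py 18 12 6 0;  python3 - <<'E'
from rows import *
p=np.array([.564,.027,.055])
for psi in(-20,0,20):
    x,R=tcp(p+Z*.06,rz(np.radians(psi)),T); rows(x,R,16)
E
```

```text
t 15.05 target [0.5951 0.2761 0.2058] tot [  3.1   6.9 -28.4] [ 5.8 -1.8 -0. ] per row/1 [  3.1   6.9 -28.4] [ 5.78 -1.84 -0.01] q [ 0.13  0.42  1.91  1.07  0.74 -0.32] dq 0.26 err 0.0
18.0 [3.1, 6.9, -28.4] [5.8, -1.8, -0.0]
12.0 [2.9, 7.9, 5.0] [5.6, -2.1, -0.0]
6.0 [2.8, 7.8, 5.6] [5.6, -2.1, 0.0]
0.0 [2.8, 7.7, 6.1] [5.6, -2.1, -0.0]
t 15.05 target [0.5696 0.0425 0.1625] tot [ -22.4 -226.7  -71.7] [22.7 -8.   0. ] per row/16 [ -1.4 -14.2  -4.5] [ 1.42 -0.5   0.  ] q [-0.44  0.62  1.96  1.21  1.18 -0.96] dq 0.9 err 0.0
t 15.05 target [0.564  0.0435 0.1625] tot [ -28.  -225.7  -71.7] [23.9 -3.9 19.7] per row/16 [ -1.8 -14.1  -4.5] [ 1.49 -0.25  1.23] q [-0.4   0.7   1.77  0.95  1.39 -0.94] dq 0.88 err 0.0
t 15.05 target [0.5584 0.0425 0.1625] tot [ -33.7 -226.7  -71.7] [24.6  0.3 39.4] per row/16 [ -2.1 -14.2  -4.5] [1.53 0.02 2.46] q [-0.33  0.77  1.58  0.74  1.6  -0.99] dq 0.93 err 0.0
```

Request:
play_rows(
  rows=[
    [-0.9,-7,2,1.5,-0.25,1.2,55],
    [-1.8,-14.1,2,1.5,-0.25,1.2,55],
    [-1.8,-14.1,2,1.5,-0.25,1.2,55],
    [-1.8,-14.1,0,1.5,-0.25,1.2,55],
    [-1.8,-14.1,0,1.5,-0.25,1.2,55],
    [-1.8,-14.1,0,1.5,-0.25,1.2,55],
    [-1.8,-14.1,0,1.5,-0.25,1.2,55],
    [-1.8,-14.1,0,1.5,-0.25,1.2,55],
  ],
)

```text
time: 16.05
tool_pos: [0.5784, 0.163, 0.2399]
tool_rot: [[0.131, 0.984, 0.12], [0.658, -0.177, 0.732], [0.742, -0.017, -0.67]]
force: [-0.8, -0.4, -2.7]
width: 0.0619
gripper_force: 30.0
```

Request:
play_rows(
  rows=[
    [-1.8,-14.1,0,1.5,-0.25,1.2,55],
    [-1.8,-14.1,0,1.5,-0.25,1.2,55],
    [-1.8,-14.1,-3,1.5,-0.25,1.2,55],
    [-1.8,-14.1,-6,1.5,-0.25,1.2,55],
    [-1.8,-14.1,-9,1.5,-0.25,1.2,55],
    [-1.8,-14.1,-9,1.5,-0.25,1.2,55],
    [-1.8,-14.1,-9,1.5,-0.25,1.2,55],
    [-1.8,-14.1,-9,1.5,-0.25,1.2,55],
  ],
)

```text
time: 17.05
tool_pos: [0.5643, 0.0501, 0.1947]
tool_rot: [[0.006, 1.0, 0.006], [0.5, -0.008, 0.866], [0.866, -0.002, -0.5]]
force: [-0.6, 0.4, -2.4]
width: 0.0617
gripper_force: 30.0
```

Request:
play_rows(
  rows=[
    [-0.9,-7,-9,0,0,0,55],
    [0,0,-9,0,0,0,55],
    [0,0,0,0,0,0,55],
    [0,0,0,0,0,0,55],
  ],
)

```text
time: 17.55
tool_pos: [0.5639, 0.0442, 0.1774]
tool_rot: [[0.006, 1.0, 0.007], [0.5, -0.01, 0.866], [0.866, -0.002, -0.5]]
force: [-0.3, 0.3, -3.3]
width: 0.0624
gripper_force: 30.0
```

Run:
```python
from rows import *
from h import cloud,eyes
import cv2
p=np.array([.564,.027,.055]);x,R=tcp(p+Z*.06,rz(0),T); rows(x,R,1)
s=read_state();print(s["force"])
Rc=Ro.from_matrix(s["tool_rot"]);G=Rc*T.inv();o=np.array(s["tool_pos"])-.019*Rc.apply(Z)-G.apply([0,0,H]);print("glass o",o,"axis",G.apply(Z))
ims=[]
for n in("scene","top"):
    f,W=cloud(n);im=f["pixels"].copy()
    for z in(0,.1):
      for k in range(8):
        an=np.radians(22.5+45*k);r=.031/np.cos(np.radians(22.5))
        c=f["R"]@(o+G.apply([r*np.cos(an),r*np.sin(an),z]))+f["t"];u=f["mtx"]@c/c[2]
        im[int(round(u[1])),int(round(u[0]))]=(0,0,255)
    c=f["R"]@p+f["t"];u=(f["mtx"]@c/c[2]).astype(int);ims.append(cv2.resize(im[u[1]-70:u[1]+30,u[0]-50:u[0]+50],None,fx=4,fy=4,interpolation=0))
cv2.imwrite("pics/pl.png",np.hstack(ims))
```

```text
t 17.55 target [0.564  0.0435 0.1625] tot [  0.1  -0.8 -14.9] [-0.  -0.1  0.5] per row/1 [  0.1  -0.8 -14.9] [-0.   -0.1   0.55] q [-0.4   0.7   1.77  0.95  1.39 -0.94] dq 0.02 err 0.0
[-0.31361793  0.26964899 -3.27733137]
glass o [0.5636628  0.0277733  0.12985212] axis [ 1.69097821e-03 -7.58926675e-05  9.99998567e-01]
```

View pics/pl.png

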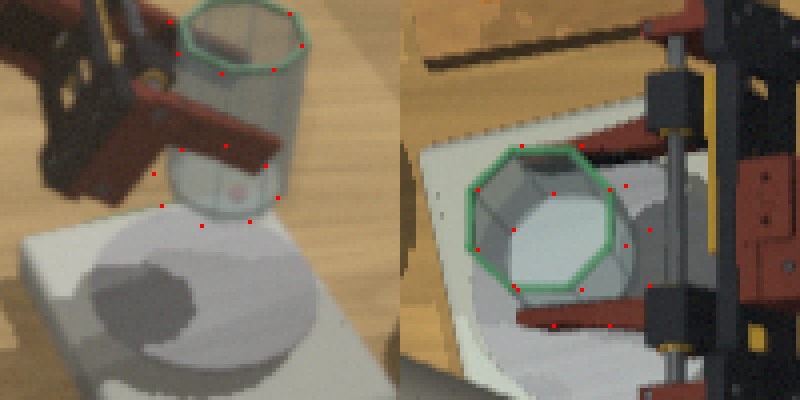

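The glass is empty and above the pan. Its mouth matches my projection to about 1 px, but the base (right half, near (635,245)) looks a few mm towards +y. That suggests a slight tilt in the grasp, so I'll fit the prism.

```bash
cat > prism.py <<'E'
from rows import *
from h import cloud
def fitg(o,G):
    pts=[];rims=[]
    for n in("scene","top","wrist"):
        f,W=cloud(n);C=f["pixels"].astype(int)
        L=G.inv().apply((W-o).reshape(-1,3)).reshape(W.shape)
        r=np.hypot(L[...,0],L[...,1])
        notred=(C[...,2]<C[...,0]+12)&(C.sum(-1)>150)
        m=(r>.02)&(r<.042)&(L[...,2]>.012)&(L[...,2]<.097)&notred&~((np.abs(L[...,0])>.027)&(L[...,2]<.075)&(n!="top"))
        pts.append(L[m]);print(n,m.sum())
        g=(r<.05)&(np.abs(L[...,2]-.1)<.02)&(C[...,1]>C[...,2]+15)&(C[...,1]>C[...,0]);rims.append(L[g])
    A=np.vstack(pts); ks=np.radians(45*np.arange(8));N=np.c_[np.cos(ks),np.sin(ks)]
    def res(p,A=A):
        xy=A[:,:2]-p[:2]-np.outer(A[:,2]-.05,p[2:4]);return ((xy@rz(p[4]).as_matrix()[:2,:2])@N.T).max(1)-.031
    s=least_squares(res,np.zeros(5),loss="soft_l1",f_scale=.002)
    print("offset at mid mm",(s.x[:2]*1000).round(1),"tilt deg",np.degrees(s.x[2:4]).round(2),"yaw",np.degrees(s.x[4]).round(1),"rms",np.sqrt(np.median(s.fun**2)))
    for n,Rm in zip("stw",rims):
        if len(Rm)>10: print("rim",n,len(Rm),(np.median(Rm,0)*1000).round(1),(Rm.min(0)*1000).round(),(Rm.max(0)*1000).round())
    return s.x
s=read_state();Rc=Ro.from_matrix(s["tool_rot"]);G=Rc*T.inv();o=np.array(s["tool_pos"])-.019*Rc.apply(Z)-G.apply([0,0,H])
print(o,G.as_rotvec());fitg(o,G)
E
python3 prism.py
```

```text
[0.56377614 0.02761204 0.12992743] [-0.00012916  0.00136076 -0.00960083]
scene 299
top 665
wrist 15285
offset at mid mm [-1.8  4.1] tilt deg [-0.19 -0.89] yaw 1.3 rms 0.001323923427720048
rim s 97 [ 16.2  -4.8 100.6] [-30. -26.  97.] [ 33.  36. 104.]
rim t 313 [ -2.8   3.3 100.7] [-31. -27.  88.] [ 31.  35. 106.]
rim w 5651 [  1.5 -10.2  99.6] [-31. -27.  80.] [ 31.  37. 102.]
```

Request:
play_rows(
  rows=[
    [0.5,-1.5,-9,-0.3,0,0,55],
    [0.5,-1.5,-10,-0.3,0,0,55],
    [0.5,-1.5,-10,-0.3,0,0,55],
    [0.5,-0.5,-10,0,0,0,55],
    [0,0,-10,0,0,0,55],
    [0,0,-8,0,0,0,55],
    [0,0,-5,0,0,0,55],
    [0,0,-3,0,0,0,55],
  ],
)

```text
time: 18.8
tool_pos: [0.5659, 0.0387, 0.1117]
tool_rot: [[0.007, 1.0, 0.008], [0.513, -0.01, 0.858], [0.858, -0.002, -0.513]]
force: [0.2, 1.1, -2.4]
width: 0.062
gripper_force: 30.0
```

Request:
play_rows(
  rows=[
    [0,0,-1,0,0,0,55],
    [0,0,-1,0,0,0,55],
    [0,0,-1,0,0,0,55],
    [0,0,0,0,0,0,55],
  ],
)

```text
time: 19.3
tool_pos: [0.5659, 0.0387, 0.109]
tool_rot: [[0.007, 1.0, 0.008], [0.513, -0.01, 0.858], [0.858, -0.002, -0.513]]
force: [-0.1, -0.7, -3.0]
width: 0.0618
gripper_force: 30.0
```

Request:
play_rows(
  rows=[
    [0,0,-1,0,0,0,55],
    [0,0,-1,0,0,0,55],
    [0,0,-1,0,0,0,55],
    [0,0,0,0,0,0,55],
  ],
)

```text
time: 19.8
tool_pos: [0.5658, 0.0387, 0.1059]
tool_rot: [[0.007, 1.0, 0.008], [0.513, -0.01, 0.858], [0.858, -0.002, -0.513]]
force: [-0.1, 0.5, -3.9]
width: 0.062
gripper_force: 30.0
```

Request:
play_rows(
  rows=[
    [0,0,-1,0,0,0,55],
    [0,0,-1,0,0,0,55],
    [0,0,-1,0,0,0,55],
    [0,0,0,0,0,0,55],
  ],
)

```text
time: 20.3
tool_pos: [0.5659, 0.0387, 0.1029]
tool_rot: [[0.007, 1.0, 0.008], [0.513, -0.01, 0.858], [0.858, -0.002, -0.513]]
force: [0.3, -0.5, -2.6]
width: 0.0614
gripper_force: 30.0
```

Request:
play_rows(
  rows=[
    [0,0,-1,0,0,0,55],
    [0,0,-0.7,0,0,0,55],
    [0,0,0,0,0,0,55],
  ],
)

```text
time: 20.68
tool_pos: [0.566, 0.0387, 0.1013]
tool_rot: [[0.007, 1.0, 0.008], [0.513, -0.01, 0.858], [0.858, -0.002, -0.513]]
force: [0.0, -0.3, -2.1]
width: 0.0613
gripper_force: 30.0
```

Request:
play_rows(
  rows=[
    [0,0,-1,0,0,0,55],
    [0,0,0,0,0,0,55],
    [0,0,0,0,0,0,55],
  ],
)

```text
time: 21.05
tool_pos: [0.5659, 0.0387, 0.1003]
tool_rot: [[0.007, 1.0, 0.008], [0.513, -0.01, 0.858], [0.858, -0.002, -0.513]]
force: [-0.5, 0.0, -0.9]
width: 0.062
gripper_force: 30.0
```

Request:
play_rows(
  rows=[
    [0,0,-0.8,0,0,0,55],
    [0,0,0,0,0,0,55],
    [0,0,0,0,0,0,55],
  ],
)

```text
time: 21.42
tool_pos: [0.566, 0.0387, 0.0995]
tool_rot: [[0.007, 1.0, 0.008], [0.513, -0.01, 0.858], [0.858, -0.002, -0.513]]
force: [-0.3, -0.4, -0.2]
width: 0.0618
gripper_force: 30.0
```

Request:
play_rows(
  rows=[
    [0,0,0,0,0,0,72],
    [0,0,0,0,0,0,74],
    [0,0,0,0,0,0,78],
    [0,0,0,0,0,0,85],
    [0,0,0,0,0,0,95],
    [0,0,0,0,0,0,100],
    [0,0,0,0,0,0,100],
    [0,0,0,0,0,0,100],
  ],
  force=5,
)

```text
time: 22.42
tool_pos: [0.5659, 0.0387, 0.0995]
tool_rot: [[0.007, 1.0, 0.008], [0.513, -0.01, 0.858], [0.858, -0.002, -0.513]]
force: [0.3, -0.4, -0.4]
width: 0.0876
gripper_force: 0.0
```

Request:
play_rows(
  rows=[
    [0,-4.3,2.5,0,0,0,100],
    [0,-8.6,5,0,0,0,100],
    [0,-17.2,10,0,0,0,100],
    [0,-17.2,10,0,0,0,100],
    [0,-17.2,10,0,0,0,100],
    [0,-17.2,10,0,0,0,100],
    [0,-17.2,10,0,0,0,100],
    [0,0,0,0,0,0,100],
  ],
)

```text
time: 23.42
tool_pos: [0.5666, -0.0618, 0.1578]
tool_rot: [[0.006, 1.0, 0.01], [0.514, -0.012, 0.858], [0.858, 0.0, -0.514]]
force: [0.0, 0.5, 0.1]
width: 0.0876
gripper_force: 0.0
```

Run:
```python
from h import *
f,W=cloud("scene");g=eyes.grab_frame("top")
np.save("end.npy",W)
cv2.imwrite("pics/end.png",np.hstack([cv2.resize(f["pixels"][190:380,250:560],(480,294)),cv2.resize(g["pixels"][100:300,70:330],(320,246))[:246].__class__(0) if 0 else cv2.copyMakeBorder(cv2.resize(g["pixels"][100:300,70:330],(320,246)),0,48,0,0,0)]))
```

```text
(no output)
```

View pics/end.png

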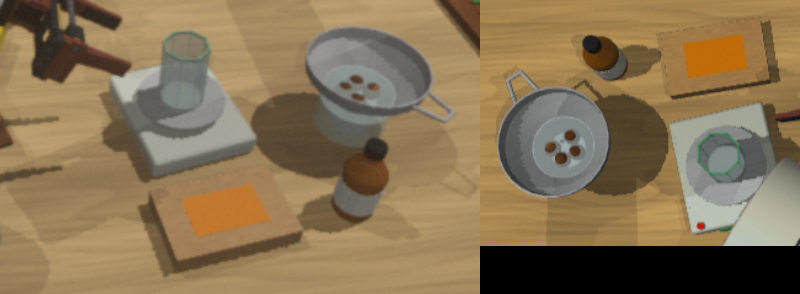

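The glass stands upright on the pan at about (183,70) in the left half, four nutmegs are in the strainer around (358,88), the bystanders haven't moved, and the gripper is clear.

Request:
play_rows(
  rows=[
    [0,-15,10,0,0,0,100],
    [0,-15,10,0,0,0,100],
    [0,0,0,0,0,0,100],
    [0,0,0,0,0,0,100],
  ],
)

```text
time: 24.02
tool_pos: [0.5658, -0.0903, 0.177]
tool_rot: [[0.007, 1.0, 0.008], [0.513, -0.011, 0.858], [0.858, -0.002, -0.513]]
force: [-0.2, 0.0, 0.2]
width: 0.0876
gripper_force: 0.0
```

```bash
python3 -c "
from bench import order
print(order.close_job())"
```

```text
the job is handed in; nothing more can be done
None
```

I handed the job in at about 24 s: all four nutmegs are in the strainer, the empty glass stands upright near the middle of the pan, and the strainer, herb jar, filter box and bottle were not disturbed; no verdict came back.

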